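Set the planer's depth knob by fingertip

TASK

This cordless planer is going out for a medium cut: with a fingertip, stroke the knurled red knob on its nose clockwise (seen from above) until its white pointer clicks home at the long yellow mark, one or two clicks on from where it stands, then take the hand away. Rub it round lightly with the fingertip, without pinching the knob or lifting the planer; leave the planer standing where it is and do not disturb the other things on the bench.

Things in the scene. Friction and masses are not known exactly. Their poses are not given: they have to be found in the camera images.
- planer: Cordless hand planer standing loose on its flat sole, light grey, black handle and battery, 2.8 to 3.6 kg; a level push over about 14 N slides it. Origin on the sole's underside straight below the knob's axis; z up, -y to nose, +y to heel. Sole 82 mm wide, y -75 to +235 mm, battery to y +284, 89 mm high. Housing under the knob is 70 mm wide; side bulges reach x -62 and +60 mm, from y +27 on.
- depth_knob (a joint): Turn of the knurled red knob about its upright axis, rad, growing clockwise seen from above. Sprung clicks at 0, 0.524, 1.047, 1.571, 2.094; stops at -0.12 and 2.21. Yellow mark = 1.047. Starts in click 0 or 0.524 (rarely balanced between). Leaving a click takes about 0.045 N m (1.6 N along the rim; pressing 4 to 6 N gives grip enough); let go past half way, the knob springs on into the next click and centres itself.
- knob_top (a point): Centre of the knob's flat top, on its axis, 104 mm above the bench. The knob is an upright cylinder 56 mm across, 66 to 104 mm above the bench, finely ribbed. Under it a dark collar, 82 mm across, top at 64 mm, carries the marks: white ones and a longer, wider yellow one. Beside and in front of the knob there is free space down to the collar.
- knob_pointer (a point): Outer end of the white pointer line on the knob's top, 27 mm from the axis, 104 mm up; it turns with the knob. At joint 1.047 it points straight to the nose (planer's -y), at the yellow mark.
- planer_heel (a point): Point on the planer 250 mm behind the knob's axis (planer's +y), at the battery's lower edge, 31 mm up. Behind the knob the housing starts at y +33 mm, 81 mm high; its hump y +53 to +123 is 99 mm high; the black D handle, 33 mm thick, stands from y +80 back, top 164 mm.
- screw_carton: Loose cardboard carton of screws, 70 x 100 x 50 mm high, 0.75 kg. Origin at the centre of its underside. Leave alone.
- cartridge: Loose sealant cartridge standing upright, white and yellow, 49 mm across, 194 mm high, 0.42 kg. Origin at the centre of its foot. Leave standing.
- spare_battery: Loose spare battery pack, black, 74 x 112 x 63 mm high, 0.62 kg. Origin at the centre of its underside. Leave alone.

How it is judged:
By the outcome, as a careful person would: the job done as asked, in the order asked, and still so for the second after the job is handed in, with the robot touching nothing.
It also fails if it takes over 48 s, if anything falls off the work surface, if the arm or the gripper's body presses on something with over 40 N, if the wrist force passes 120 N, or if a joint passes its speed limit or range.

ROBOT

A 6-joint arm with a two-finger parallel gripper is mounted at the origin on the work surface. World frame = base frame: x ahead of the robot, y to its left, z up, the work surface at z = 0. Lengths are in mm, angles in rad, forces in N, time in s.
With the tool pointing down it reaches from about 275 to 725 mm from the base axis. Payload 15.9 kg.
Tool frame: the origin (TCP) lies at the very end of the fingers, on their centre line; the grasp point (between the pads) lies 19 mm behind it (manip.pinch_z is the distance from the TCP to the grasp point, in mm); z points along the fingers, y is the direction in which the jaws open and shut (so a half turn about z gives the same grasp; the last joint's range is limited). The gripper opens to 85 mm and grips with 20 to 120 N. Pads are 22 mm wide; open, the fingers measure 114 mm over their backs; the gripper's body (76 mm by 85 mm) begins 54 mm behind the grasp point. The pads swing forward as they close: fully open they stand 13 mm farther back than shut.
Start: joints at [-1.256, 0.213, -0.034, 1.323, 0, 1.571], TCP at [154.807, -475.416, 204.506] pointing down, gripper open.
Joint ranges: [-2.98, 2.98], [-0.74, 1.72], [-1.14, 1.35], [-2.1, 2.04], [-1.57, 1.44], [-3.14, 3.14]. Speed limits (rad/s): [1.89, 1.89, 2.39, 2.57, 3.14, 3.14].

INTERFACE

Orientations are given as a rotation vector (axis times angle).
In Python, from workcell import manip, vision gives the robot as it stands.
- The arm moves only by the tool jog_arm, never from a script. Its argument "plan" is a list of rows, each a list of 7 numbers: the gripper command: -1 is shut, 1 is fully open, values between are in proportion, then the shift along the world's x, y, z in m, then the turn, a rotation vector about the world's x, y, z in degrees. In form: [[hand, tx, ty, tz, wx, wy, wz], ...]. A call has 1 to 10 rows; each row shifts and turns the commanded pose from where the row before left it; what a row does not reach is not made up. A row lasts 1/8 s, in which the tool goes at most 62.5 mm and 10.7 degrees, less where a joint would pass 70% of its speed; a pose out of reach is approached as far as the arm can. A call with a gripper value outside its range is refused whole. The fingers move at their own pace and stop on an object; the grip force is fixed at half the most. Time passes only in rows, so rows that do not move let the fingers close. It gives the time, the measured TCP pose, the force and the opening at its end, in the units of the state.
- manip.sense(): the state, without advancing time (a new reading comes with each control period).
- vision.grab_frame(name): name is "scene" or "top"; returns a dict with "img" (420x560x3 uint8, red, green, blue), "range_z" (420x560 float32, mm along the optical axis (not along the pixel's ray), 0 where there is no reading), "fx", "fy", "cx", "cy" (pixels), "distortion" ([k1, k2, p1, p2, k3] as OpenCV has them; the pictures are not rectified), "pose" (4x4, takes a point from camera to world coordinates). Camera axes: x right, y down, z forward; pixel columns grow to the right and rows downward; lengths in mm; the calibration is good to about 2 mm. A picture is of the moment at which its call begins.
- manip.job_done(): hands the job in, once; it reports no verdict.
Trained networks look in the newest picture that a camera, given by its name, has taken for a name from the list of things; names that differ only in an ending like _2 or _b are one class to them, and where a whole thing is asked for, a point or a joint stands for the part that bears it (a point fixed in the world has none). Each returns a list of dicts, best first, with "p" (0 to 1); they miss things now and then, are a little off and sometimes report something else, mostly with a low value. They report only what shows in the picture. A call takes as long as a camera call.
- vision.cut_out(camera, query): "region" (420x560 bool, what is visible of it) and "location" ([row, column] as shares, 0 to 1, of the picture: columns of its width, rows of its height, amid what is visible of it).
- vision.pinpoint(camera, query): "location" ([row, column] as shares, 0 to 1, of the picture: columns of its width, rows of its height: a listed point, or the origin of a listed thing).
The state is a dict: "time_s": time; "q": joint angles; "joint_velocities": joint speeds; "joint_efforts": joint torques, N m; "tcp_pos": TCP position; "tool_rot": TCP orientation; "contact_force": force on the tool from outside, world axes, zero at the start; "moment": the same for the moment, N m; "gripper_width": opening from 0.0 (shut) to 1.0 (fully open).
Only numpy, scipy, OpenCV 4.12 (cv2) and the standard library are available. Lean on these libraries where they do the work, as an engineer would, in place of code of your own. Each camera call takes 0.05 s, during which the arm holds its last target.

## Working session

There is one attempt and no reset: what is moved stays moved. The work goes in short steps, Python scripts to look and compute and a tool call to move; the robot and the scene stay as the last step left them, time stands still between calls to the robot, and variables do not carry over. Pictures are saved under pics/ and viewed, and the job is handed in when it is done.

Besides the shell and the picture viewer there is one more tool, called after ">>>" as name([rows], argument=value, ...), one row to a line, values as JSON. jog_arm: Moves the arm, as the interface text tells. Its arguments: {"type":"object","properties":{"plan":{"type":"array"}},"required":["plan"]}

```bash
mkdir -p pics; ls; cat > h.py <<'E'
from workcell import manip, vision
import numpy as np, cv2
def ray(f,loc):
    h,w=f["img"].shape[:2]
    px=np.array([[[loc[1]*w,loc[0]*h]]],float)
    K=np.array([[f["fx"],0,f["cx"]],[0,f["fy"],f["cy"]],[0,0,1]])
    u=cv2.undistortPoints(px,K,np.array(f["distortion"],float))[0,0]
    return np.array([u[0],u[1],1.0])
def at_z(f,loc,z):
    T=np.array(f["pose"]);d=T[:3,:3]@ray(f,loc);o=T[:3,3]
    return o+d*(z-o[2])/d[2]
def by_range(f,loc):
    T=np.array(f["pose"]);r=f["range_z"][int(loc[0]*420),int(loc[1]*560)]
    return T[:3,:3]@(ray(f,loc)*r)+T[:3,3]
E
python3 - <<'E'
from h import *
print(manip.sense())
for c in ["scene","top"]:
    f=vision.grab_frame(c); cv2.imwrite(f"pics/{c}0.png",f["img"][:,:,::-1])
    print(c,np.round(f["pose"],3).tolist())
    for n,z in [("knob_top",104),("knob_pointer",104),("planer_heel",31),("planer",0),("screw_carton",0),("cartridge",0),("spare_battery",0)]:
        for r in vision.pinpoint(c,n)[:2]:
            l=r["location"]; print(n,round(r["p"],2),np.round([l[1]*560,l[0]*420],1),np.round(at_z(f,l,z),1),np.round(by_range(f,l),1))
E
```

```text
pics
{'time_s': 0.0, 'q': array([-1.25600195e+00,  2.13356367e-01, -3.50129191e-02,  1.32349995e+00,
        5.36649738e-06,  1.57079020e+00]), 'joint_velocities': array([ 0.00041545,  0.00161146, -0.00094699, -0.00109686, -0.00069354,
       -0.00063984]), 'joint_efforts': array([-5.05407850e-03, -6.86155057e+01,  4.87124491e+01,  1.74519728e-02,
        1.81750206e-04, -1.30069711e-05]), 'tcp_pos': array([ 154.70455652, -475.09880867,  204.03439523]), 'tool_rot': array([-3.10170932e+00, -4.92281951e-01,  2.55753972e-04]), 'contact_force': array([-0.80084766, -0.3260813 , -0.23886935]), 'moment': array([ 0.0139033 , -0.01827824, -0.05402212]), 'gripper_width': 0.9966309998733819}
scene [[-0.113, 0.559, -0.821, 1773.401], [0.994, 0.06, -0.096, 122.551], [-0.004, -0.827, -0.562, 932.075], [0.0, 0.0, 0.0, 1.0]]
knob_top 0.84 [248.2 194. ] [ 458.1 -114.   104. ] [ 283.3 -145.4   -6. ]
knob_pointer 0.59 [240.1 196.3] [ 475.1 -138.3  104. ] [ 315.4 -170.4    2.1]
planer_heel 0.72 [321.5 234.6] [558.6 134.4  31. ] [576.2 134.2  44.1]
planer 0.68 [247.3 222. ] [ 472.  -118.5    0. ] [ 513.5
[... 406 characters left out ...]
-0.997, 1298.311], [0.0, 0.0, 0.0, 1.0]]
knob_top 0.53 [308.4 246.7] [481.7 -96.3 104. ] [481.7 -96.2 106.3]
knob_pointer 0.74 [321.9 245.3] [ 487.  -135.6  104. ] [ 487.  -135.6  104.1]
planer_heel 0.96 [232.9 224. ] [545.6 136.7  31. ] [542.8 129.1  88.1]
planer_heel 0.64 [308.7 244.4] [ 488.8 -101.    31. ] [488.5 -97.3 100.9]
planer 0.74 [308.  247.3] [ 479.6 -100.6    0. ] [480.  -95.5  98.3]
screw_carton 0.69 [419.8 214.4] [ 594.  -456.5    0. ] [ 589.5 -439.4   52.5]
screw_carton 0.36 [308.5 249.3] [ 473.3 -102.4    0. ] [474.1 -96.9 101.6]
cartridge 0.83 [335.7 159.6] [ 764.1 -183.6    0. ] [ 743.1 -172.3   97.4]
spare_battery 0.6 [153.2 225.7] [534.2 399.1   0. ] [531.9 379.3  59.5]
```

```bash
python3 - <<'E'
import cv2
s=cv2.imread("pics/scene0.png");t=cv2.imread("pics/top0.png")
cv2.imwrite("pics/tc.png",cv2.resize(t[195:295,250:370],None,fx=6,fy=6,interpolation=cv2.INTER_CUBIC))
cv2.imwrite("pics/sc.png",cv2.resize(s[160:260,190:310],None,fx=6,fy=6,interpolation=cv2.INTER_CUBIC))
E
```

```text
(no output)
```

View pics/top0.png

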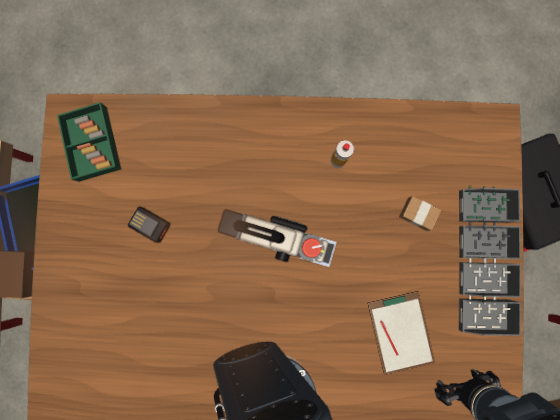

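View pics/scene0.png

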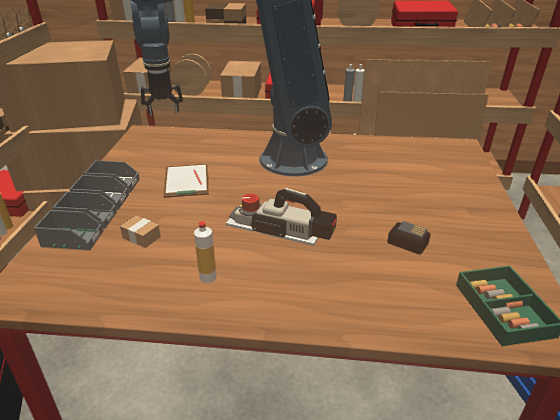

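```bash
sleep 1
```

```text
(no output)
```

View pics/tc.png

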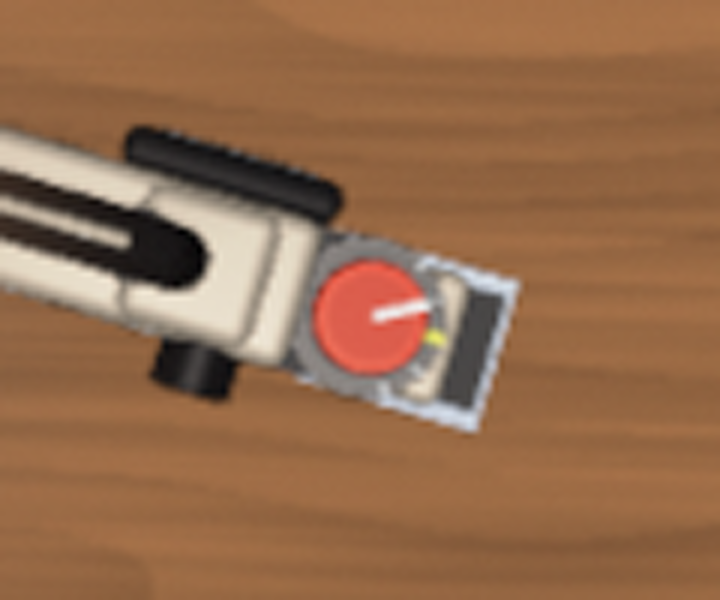

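View pics/sc.png

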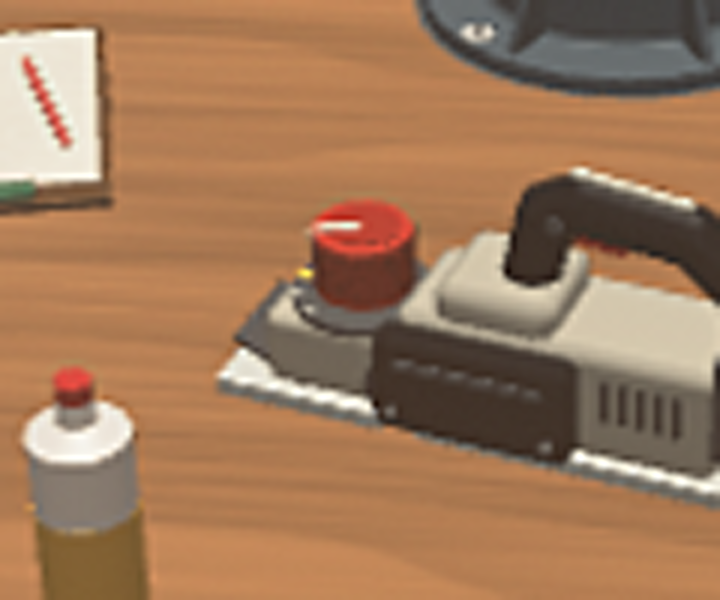

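The top view shows the red knob at about pixel (312, 248). The pointer end is near (321, 245.5) and the yellow mark near (322.5, 251), so the pointer is about one click short, anticlockwise of the mark. The planer's nose points to image right (world -y). Next I'll refine these numbers by colour.

```bash
cat >> h.py <<'E'
def knob(f,win=(225,270,290,340),v=True):
    im=f["img"].astype(int);r0,r1,c0,c1=win
    R,G,B=im[...,0],im[...,1],im[...,2]
    m=np.zeros(R.shape,bool);m[r0:r1,c0:c1]=1
    T=np.array(f["pose"])
    red=m&(R>150)&(G<110)&(B<110)&(f["range_z"]>0)
    yel=m&(R>150)&(G>150)&(B<110)
    n,lab,st,ce=cv2.connectedComponentsWithStats(red.astype(np.uint8))
    k=1+np.argmax(st[1:,4]); rm=(lab==k).astype(np.uint8)
    cs,_=cv2.findContours(rm,cv2.RETR_EXTERNAL,cv2.CHAIN_APPROX_NONE)
    hull=cv2.convexHull(max(cs,key=len))
    hm=np.zeros_like(rm);cv2.fillPoly(hm,[hull],1)
    P=np.argwhere(hm); loc=lambda p:((p[0]+.5)/420,(p[1]+.5)/560)
    W=np.array([at_z(f,loc(p),104) for p in P]); c=W.mean(0); 
    out=dict(c=c,n=len(P),diam=2*np.sqrt(cv2.contourArea(W[:,:2].astype(np.float32)[cv2.convexHull(W[:,:2].astype(np.float32),returnPoints=False)[:,0]])/np.pi))
    # pointer: least-red near knob
    D=cv2.dilate(hm,np.ones((3,3)))>0
    wt=np.argwhere(D&(G>130)&(B>120)&(R>190))
    if len(wt):
        Wp=np.array([at_z(f,loc(p),104) for p in wt]);w=np.array([im[p[0],p[1],1]-100 for p in wt],float)
        out["ptr"]=np.average(Wp,axis=0,weights=w); out["np"]=len(wt)
    y=np.argwhere(yel)
    if len(y): out["yel"]=np.mean([at_z(f,loc(p),64) for p in y],axis=0);out["ny"]=len(y)
    for k2 in("ptr","yel"):
        if k2 in out: d=out[k2]-c; out["ang_"+k2]=np.degrees(np.arctan2(d[1],d[0]))
    return out
E
python3 - <<'E'
from h import *
f=vision.grab_frame("top")
for k,v in knob(f).items(): print(k,np.round(v,1))
# sole outline / planer mask
m=vision.cut_out("top","planer")[0]; print(m["p"],m["region"].sum())
T=np.array(f["pose"])
P=np.argwhere(m["region"]&(f["range_z"]>0))
W=np.array([by_range(f,((p[0]+.5)/420,(p[1]+.5)/560)) for p in P])
for lo,hi in [(0,30),(60,95),(95,110),(130,175)]:
    s=W[(W[:,2]>lo)&(W[:,2]<hi)]
    if len(s)>4:
        c=s.mean(0);u,S,vt=np.linalg.svd((s-c)[:,:2]);print(lo,len(s),np.round(c,1),np.degrees(np.arctan2(vt[0,1],vt[0,0])))
s=W[(W[:,2]>100)&(W[:,2]<108)&(W[:,1]<-60)];print(np.round(s.mean(0),1),len(s),s.min(0),s.max(0))
E
```

```text
c [ 478.7 -106.1  104. ]
n 307
diam 55.6
ptr [ 482.3 -120.8  104. ]
np 26
yel [ 469.8 -138.2   64. ]
ny 2
ang_ptr -76.2
ang_yel -105.4Traceback (most recent call last):
  File "<stdin>", line 5, in <module>
IndexError: list index out of range
```

The start is click 0.524: the pointer is at -76.2° and yellow at -105.4°, so one click (30°) to go. The heel point agrees with the nose direction of about -105°, and the measured knob diameter is 55.6 mm.

The plan is to shut the jaws and put the side of the fingertips against the knob at the nose, pressing along the planer's long axis. A straight tangential stroke of about 13 mm toward the robot should then turn it.

>>> jog_arm([
  [-1, 0.0315, 0.031, 0, 0, 0, 5.7],
  [-1, 0.0315, 0.031, 0, 0, 0, 5.7],
  [-1, 0.0315, 0.031, 0, 0, 0, 5.7],
  [-1, 0.0315, 0.031, 0, 0, 0, 5.7],
  [-1, 0.0315, 0.031, 0, 0, 0, 5.7],
  [-1, 0.0315, 0.031, 0, 0, 0, 5.7],
  [-1, 0.0315, 0.031, 0, 0, 0, 5.7],
  [-1, 0.0315, 0.031, 0, 0, 0, 5.7],
  [-1, 0.0315, 0.031, 0, 0, 0, 5.6],
  [-1, 0.0315, 0.031, 0, 0, 0, 5.4],
])

```text
time_s: 2.15
tcp_pos: [470.8, -164.2, 204.6]
tool_rot: [2.495, 1.908, 0.0]
contact_force: [0.8, -1.0, -0.7]
gripper_width: 0.002
```

>>> jog_arm([
  [-1, 0, 0, -0.035, 0, 0, 0],
  [-1, 0, 0, -0.035, 0, 0, 0],
  [-1, 0, 0, -0.035, 0, 0, 0],
  [-1, 0, 0, -0.02, 0, 0, 0],
  [-1, 0, 0, 0, 0, 0, 0],
  [-1, 0, 0, 0, 0, 0, 0],
])

```text
time_s: 2.9
tcp_pos: [470.3, -165.6, 80.4]
tool_rot: [2.498, 1.904, 0.001]
contact_force: [-0.3, -0.1, 1.5]
gripper_width: -0.001
```

```bash
python3 - <<'E'
from h import *
from scipy.spatial.transform import Rotation as Ro
s=manip.sense();print(s["time_s"],s["tcp_pos"],s["contact_force"],s["gripper_width"],np.round(Ro.from_rotvec(s["tool_rot"]).as_matrix(),3))
f=vision.grab_frame("top");cv2.imwrite("pics/t1.png",cv2.resize(f["img"][195:295,250:370,::-1],None,fx=6,fy=6,interpolation=cv2.INTER_CUBIC))
f=vision.grab_frame("scene");cv2.imwrite("pics/s1.png",cv2.resize(f["img"][140:260,170:310,::-1],None,fx=5,fy=5,interpolation=cv2.INTER_CUBIC))
E
```

```text
2.9 [ 470.30740038 -165.60335309   80.43809688] [-0.29183985 -0.11432984  1.54030602] -0.0005560248953063474 [[ 0.265  0.964  0.001]
 [ 0.964 -0.265 -0.   ]
 [-0.     0.001 -1.   ]]
```

View pics/t1.png

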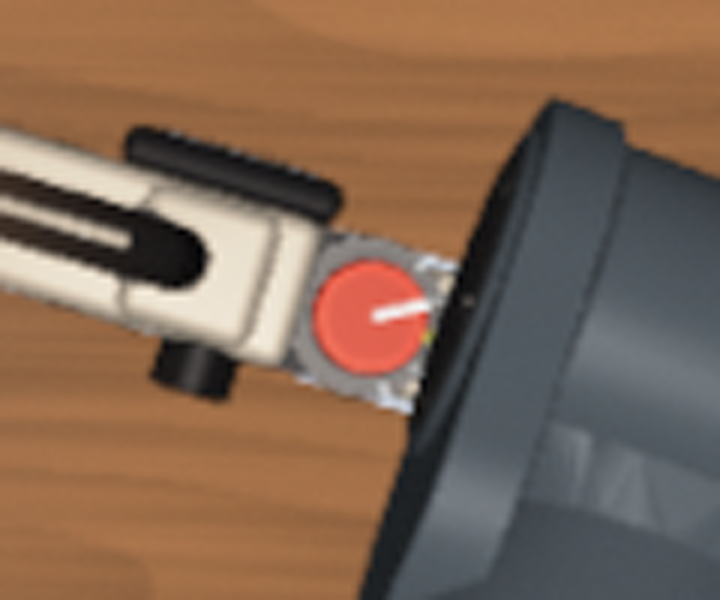

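View pics/s1.png

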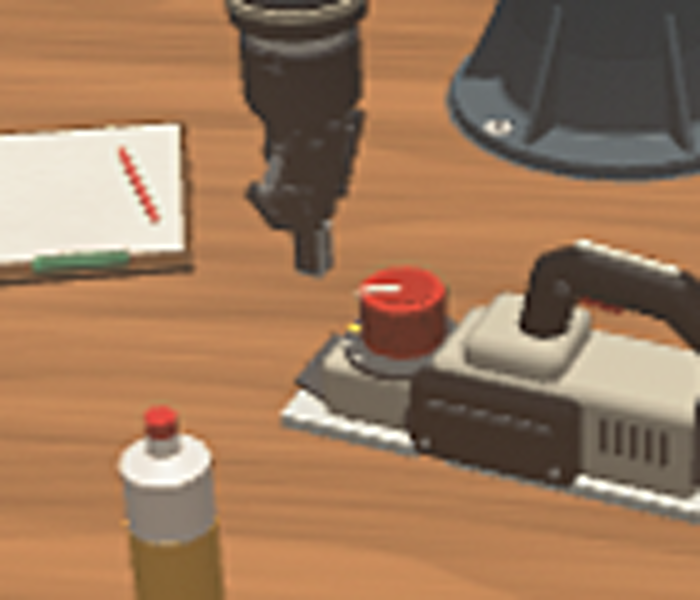

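The tip stands in front of the knob with nothing touching. Its edge is at about (318, 272) in the scene crop, and the pointer hasn't moved. Next I'll close in along (+0.266, +0.964).

>>> jog_arm([
  [-1, 0.0021, 0.0077, -0.002, 0, 0, 0],
  [-1, 0.0021, 0.0077, 0, 0, 0, 0],
  [-1, 0, 0, 0, 0, 0, 0],
  [-1, 0, 0, 0, 0, 0, 0],
])

```text
time_s: 3.5
tcp_pos: [474.1, -149.9, 77.6]
tool_rot: [2.498, 1.905, -0.0]
contact_force: [-0.3, -0.7, 0.1]
gripper_width: -0.001
```

>>> jog_arm([
  [-1, 0.0003, 0.001, 0, 0, 0, 0],
  [-1, 0.0003, 0.001, 0, 0, 0, 0],
  [-1, 0, 0, 0, 0, 0, 0],
])

```text
time_s: 3.88
tcp_pos: [474.6, -148.0, 77.5]
tool_rot: [-2.498, -1.905, 0.0]
contact_force: [0.6, -0.4, 0.3]
gripper_width: 0.001
```

>>> jog_arm([
  [-1, 0.0003, 0.001, 0, 0, 0, 0],
  [-1, 0, 0, 0, 0, 0, 0],
])

```text
time_s: 4.12
tcp_pos: [474.9, -147.0, 77.5]
tool_rot: [-2.498, -1.905, 0.0]
contact_force: [-0.2, 0.5, 0.7]
gripper_width: 0.001
```

>>> jog_arm([
  [-1, 0.0003, 0.001, 0, 0, 0, 0],
  [-1, 0, 0, 0, 0, 0, 0],
])

```text
time_s: 4.38
tcp_pos: [475.2, -146.0, 77.5]
tool_rot: [2.498, 1.905, 0.0]
contact_force: [0.0, 0.5, 0.7]
gripper_width: 0.0
```

>>> jog_arm([
  [-1, 0.0003, 0.001, 0, 0, 0, 0],
  [-1, 0, 0, 0, 0, 0, 0],
])

```text
time_s: 4.62
tcp_pos: [475.5, -145.0, 77.5]
tool_rot: [2.498, 1.905, 0.0]
contact_force: [0.1, -0.6, -0.7]
gripper_width: 0.001
```

>>> jog_arm([
  [-1, 0.0003, 0.001, 0, 0, 0, 0],
  [-1, 0, 0, 0, 0, 0, 0],
])

```text
time_s: 4.88
tcp_pos: [475.8, -144.0, 77.5]
tool_rot: [2.498, 1.905, 0.0]
contact_force: [-0.0, 0.7, 0.1]
gripper_width: 0.005
```

>>> jog_arm([
  [-1, 0.0003, 0.001, 0, 0, 0, 0],
  [-1, 0, 0, 0, 0, 0, 0],
])

```text
time_s: 5.12
tcp_pos: [476.1, -143.0, 77.5]
tool_rot: [2.498, 1.905, 0.0]
contact_force: [0.5, 0.8, 0.2]
gripper_width: 0.002
```

>>> jog_arm([
  [-1, 0.0002, 0.0007, 0, 0, 0, 0],
  [-1, 0, 0, 0, 0, 0, 0],
])

```text
time_s: 5.38
tcp_pos: [476.3, -142.3, 77.5]
tool_rot: [2.498, 1.905, -0.0]
contact_force: [-0.0, -0.0, -0.1]
gripper_width: 0.001
```

>>> jog_arm([
  [-1, 0.0002, 0.0007, 0, 0, 0, 0],
  [-1, 0, 0, 0, 0, 0, 0],
])

```text
time_s: 5.62
tcp_pos: [476.5, -141.6, 77.5]
tool_rot: [-2.498, -1.905, -0.0]
contact_force: [-0.2, 0.1, -1.3]
gripper_width: 0.001
```

>>> jog_arm([
  [-1, 0.0002, 0.0007, 0, 0, 0, 0],
  [-1, 0, 0, 0, 0, 0, 0],
])

```text
time_s: 5.88
tcp_pos: [476.7, -140.9, 77.5]
tool_rot: [-2.498, -1.905, 0.0]
contact_force: [0.3, -0.2, -0.5]
gripper_width: -0.001
```

```bash
python3 - <<'E'
from h import *
f=vision.grab_frame("top")
for k,v in knob(f).items(): print(k,np.round(v,1))
cv2.imwrite("pics/t2.png",cv2.resize(f["img"][195:295,250:370,::-1],None,fx=5,fy=5,interpolation=cv2.INTER_CUBIC))
f=vision.grab_frame("scene");cv2.imwrite("pics/s2.png",cv2.resize(f["img"][160:240,200:290,::-1],None,fx=7,fy=7,interpolation=cv2.INTER_CUBIC))
E
```

```text
c [483.  -90.8 104. ]
n 109
diam 32.3
```

View pics/t2.png

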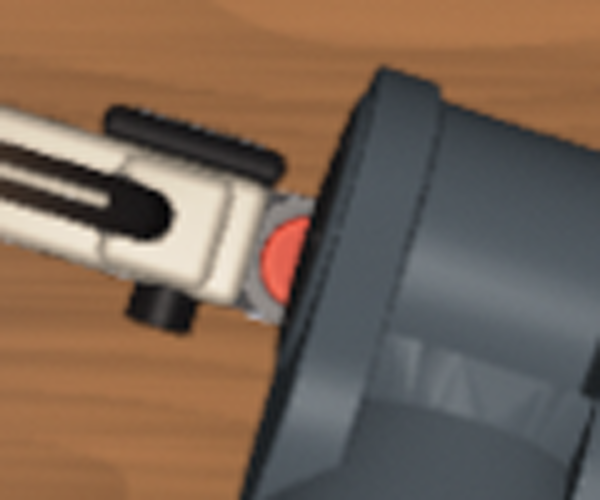

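View pics/s2.png

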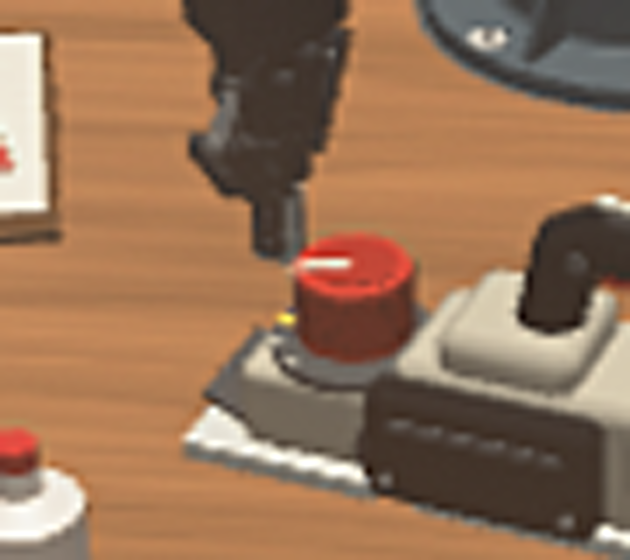

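```bash
cat >> h.py <<'E'
def proj(f,X):
    T=np.linalg.inv(np.array(f["pose"]));K=np.array([[f["fx"],0,f["cx"]],[0,f["fy"],f["cy"]],[0,0,1]])
    rv=cv2.Rodrigues(T[:3,:3])[0]
    return cv2.projectPoints(np.array([X],float),rv,T[:3,3],K,np.array(f["distortion"],float))[0][0,0]
E
python3 - <<'E'
from h import *
f=vision.grab_frame("scene"); s=manip.sense()
p=s["tcp_pos"];print(p,s["contact_force"])
z=lambda q:np.round((q-[200,160])*7)
for n,X in dict(tcp=p,tip20=p+[0,0,20],knob=[478.7,-106.1,104],kb=[478.7,-106.1,66],ptr=[485.1,-132.3,104]).items(): print(n,proj(f,X),z(proj(f,X)))
for r,c in [(190,240),(194,240),(196,241),(198,250),(196,252),(205,250)]: print(r,c,by_range(f,((r+.5)/420,(c+.5)/560)).round(1))
E
```

```text
[ 476.71116035 -140.93959805   77.4943571 ] [ 0.02600759 -0.55495516 -0.33480753]
tcp [239.54538777 203.29870389] [277. 303.]
tip20 [239.27398775 198.1954511 ] [275. 267.]
knob [249.5946393  197.44417404] [347. 262.]
kb [249.96854587 207.13974308] [350. 330.]
ptr [241.35576281 198.02994868] [289. 266.]
190 240 [ 487.7 -133.3  134.3]
194 240 [ 488.4 -133.9  119.5]
196 241 [ 483.6 -131.9  109. ]
198 250 [ 492.2 -100.9  108.8]
196 252 [472.  -97.5 104. ]
205 250 [509.5 -98.7  93.1]
```

```bash
python3 - <<'E'
from h import *
f=vision.grab_frame("scene")
print(proj(f,[154.7,-475.1,204]),proj(f,[470.3,-165.6,80.4]))
for r in range(184,206,2):
    print(r,[tuple(int(v) for v in by_range(f,((r+.5)/420,(c+.5)/560))) for c in (234,236,238,240,242,244)])
    
s0=cv2.imread("pics/scene0.png");cv2.imwrite("pics/s0a.png",cv2.resize(s0[60:150,120:220],None,fx=6,fy=6,interpolation=cv2.INTER_CUBIC))
cv2.imwrite("pics/s3.png",cv2.resize(f["img"][175:215,220:270,::-1],None,fx=12,fy=12,interpolation=cv2.INTER_NEAREST))
E
```

```text
[165.09615623 123.77510213] [232.51321399 201.09208557]
184 [(532, -142, 182), (522, -138, 176), (511, -133, 170), (492, -131, 159), (486, -126, 156), (477, -121, 151)]
186 [(514, -146, 164), (524, -138, 170), (514, -133, 165), (490, -132, 151), (487, -126, 149), (240, -166, 0)]
188 [(259, -201, 0), (509, -141, 154), (505, -135, 152), (485, -133, 140), (478, -128, 136), (248, -165, -4)]
190 [(275, -198, 1), (490, -145, 135), (488, -139, 134), (483, -134, 131), (487, -126, 134), (267, -161, -1)]
192 [(287, -196, 0), (483, -147, 123), (485, -140, 124), (486, -133, 125), (491, -126, 129), (288, -158, 3)]
194 [(299, -194, -1), (485, -147, 116), (490, -140, 120), (489, -133, 119), (486, -127, 118), (302, -155, 2)]
196 [(318, -190, 1), (317, -183, 1), (481, -142, 107), (487, -134, 111), (486, -127, 111), (478, -122, 106)]
198 [(333, -187, 2), (332, -180, 2), (329, -173, 1), (328, -166, 1), (486, -128, 103), (487, -121, 104)]
200 [(340, -186, -1), (337, -179, -2), (339, -172, -1), (335, -165, -2), (495, -126, 101), (498, -119, 104)]
202 [(360, -183, 2), (356, -176, 0), (358, -168, 2), (352, -162, 0), (491, -128, 90), (500, -119, 97)]
204 [(362, -182, -4), (369, -173, 1), (361, -168, -3), (362, -160, -2), (490, -128, 82), (498, -120, 88)]
```

View pics/s0a.png

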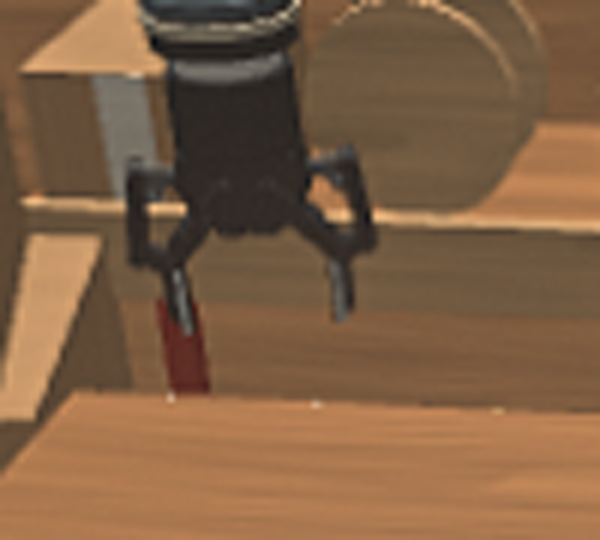

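View pics/s3.png

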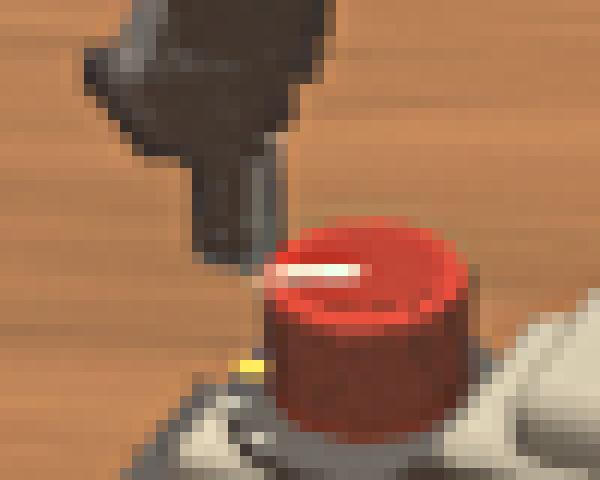

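```bash
python3 - <<'E'
from h import *
print(manip.pinch_z,[ (a,getattr(manip,a)) for a in dir(manip) if not a.startswith("_")])
f=vision.grab_frame("scene")
from h import *
# finger bottom rows using depth: points within x 465..500 for columns
T=np.array(f["pose"])
for c in range(235,244):
    L=[]
    for r in range(185,200):
        X=by_range(f,((r+.5)/420,(c+.5)/560))
        if X[0]>460 and X[1]>-160: L.append((r,X.round(0).tolist(),f["img"][r,c].tolist()))
    print(c,L[-1])
E
```

```text
18.700000000000003 [('IKError', <class 'workcell.IKError'>), ('job_done', <function connect.<locals>.done at 0x7f01f29e79c0>), ('pinch_z', 18.700000000000003), ('sense', <function make.<locals>.<lambda> at 0x7f01f2a6c860>)]
235 (188, [502.0, -146.0, 150.0], [71, 59, 49])
236 (195, [482.0, -149.0, 111.0], [77, 65, 56])
237 (196, [484.0, -145.0, 109.0], [76, 75, 74])
238 (196, [485.0, -141.0, 109.0], [68, 62, 58])
239 (196, [487.0, -138.0, 111.0], [64, 56, 52])
240 (197, [485.0, -135.0, 106.0], [105, 98, 87])
241 (197, [479.0, -133.0, 102.0], [138, 106, 93])
242 (199, [495.0, -127.0, 105.0], [182, 95, 78])
243 (199, [490.0, -124.0, 102.0], [234, 86, 67])
```

The range data shows the visible fingertip ending at about z = 107. That is about 28 mm above the reported TCP, so the tip is sitting just over the knob's edge, which fits the lack of contact. I'll back off clear of the planer, go lower and check the offset there.

>>> jog_arm([
  [-1, 0, 0, 0.01, 0, 0, 0],
  [-1, -0.0055, -0.02, 0, 0, 0, 0],
  [-1, -0.0055, -0.02, 0, 0, 0, 0],
  [-1, -0.0055, -0.02, 0, 0, 0, 0],
  [-1, 0, 0, -0.02, 0, 0, 0],
  [-1, 0, 0, -0.02, 0, 0, 0],
  [-1, 0, 0, 0, 0, 0, 0],
  [-1, 0, 0, 0, 0, 0, 0],
])

```text
time_s: 7.12
tcp_pos: [460.7, -201.1, 48.5]
tool_rot: [2.498, 1.904, 0.001]
contact_force: [-0.2, -0.1, 0.2]
gripper_width: -0.0
```

```bash
python3 - <<'E'
from h import *
f=vision.grab_frame("scene"); s=manip.sense();p=s["tcp_pos"];print(p,s["contact_force"],proj(f,p),proj(f,p+[0,0,28]))
c0=int(proj(f,p)[0])
for c in range(c0-5,c0+6):
    L=[]
    for r in range(185,215):
        X=by_range(f,((r+.5)/420,(c+.5)/560))
        if abs(X[0]-p[0])<35 and X[2]>15: L.append((r,X.round(0).tolist()))
    if L: print(c,L[-1])
cv2.imwrite("pics/s4.png",cv2.resize(f["img"][165:235,205:285,::-1],None,fx=8,fy=8,interpolation=cv2.INTER_NEAREST))
f=vision.grab_frame("top")
for k,v in knob(f).items(): print(k,np.round(v,1))
E
```

```text
[ 460.86836114 -201.13452126   48.62332324] [-0.45371951 -0.0712693  -0.67372266] [223.16978551 206.89208382] [222.63421873 199.91821439]
218 (192, [485.0, -207.0, 120.0])
219 (194, [471.0, -208.0, 104.0])
220 (199, [475.0, -205.0, 87.0])
221 (200, [467.0, -204.0, 78.0])
222 (200, [463.0, -201.0, 76.0])
223 (200, [479.0, -194.0, 86.0])
224 (201, [468.0, -193.0, 76.0])
225 (200, [467.0, -190.0, 79.0])
226 (199, [462.0, -188.0, 80.0])
227 (198, [456.0, -185.0, 80.0])
228 (185, [443.0, -182.0, 124.0])
c [ 478.5 -106.2  104. ]
n 310
diam 55.8
ptr [ 482.4 -121.4  104. ]
np 28
yel [ 469.8 -138.2   64. ]
ny 2
ang_ptr -75.5
ang_yel -105.1
```

View pics/s4.png

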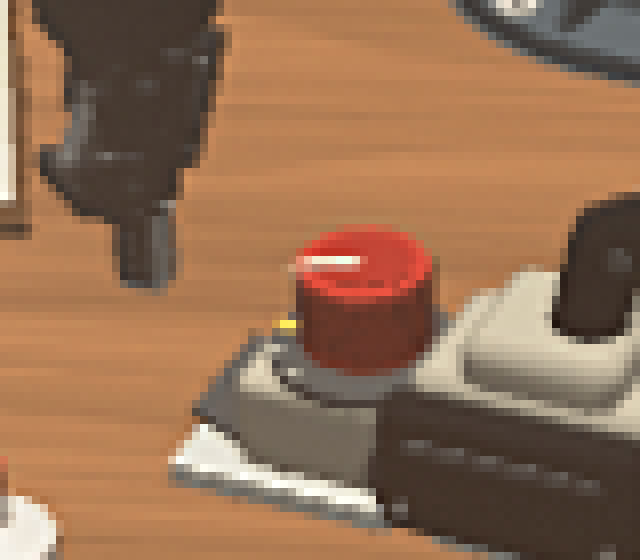

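The finger's visible end is at about z = 76 with TCP z = 48.5, so the offset is about 27 mm both times. The knob is undisturbed: the pointer is still one click short. I'll approach again with the visible tip near z = 80.

>>> jog_arm([
  [-1, 0, 0, 0.005, 0, 0, 0],
  [-1, 0.0034, 0.0121, 0, 0, 0, 0],
  [-1, 0.0034, 0.0121, 0, 0, 0, 0],
  [-1, 0, 0, 0, 0, 0, 0],
])

```text
time_s: 7.72
tcp_pos: [467.2, -175.5, 52.5]
tool_rot: [-2.497, -1.906, -0.0]
contact_force: [0.2, 0.1, 0.9]
gripper_width: -0.001
```

>>> jog_arm([
  [-1, 0.0017, 0.006, 0, 0, 0, 0],
  [-1, 0.0017, 0.006, 0, 0, 0, 0],
  [-1, 0, 0, 0, 0, 0, 0],
])

```text
time_s: 8.1
tcp_pos: [470.5, -164.4, 52.5]
tool_rot: [-2.498, -1.905, 0.0]
contact_force: [0.1, 0.0, 0.4]
gripper_width: -0.004
```

>>> jog_arm([
  [-1, 0.0011, 0.0039, 0, 0, 0, 0],
  [-1, 0.0011, 0.0039, 0, 0, 0, 0],
  [-1, 0, 0, 0, 0, 0, 0],
])

```text
time_s: 8.48
tcp_pos: [472.7, -156.7, 52.5]
tool_rot: [-2.498, -1.905, -0.0]
contact_force: [-0.4, 0.7, -0.5]
gripper_width: -0.003
```

>>> jog_arm([
  [-1, 0.001, 0.0036, 0, 0, 0, 0],
  [-1, 0.001, 0.0036, 0, 0, 0, 0],
  [-1, 0, 0, 0, 0, 0, 0],
])

```text
time_s: 8.85
tcp_pos: [474.7, -149.5, 52.5]
tool_rot: [-2.498, -1.905, 0.0]
contact_force: [-0.5, -0.6, -0.9]
gripper_width: 0.003
```

>>> jog_arm([
  [-1, 0.0003, 0.001, 0, 0, 0, 0],
  [-1, 0, 0, 0, 0, 0, 0],
])

```text
time_s: 9.1
tcp_pos: [474.9, -148.7, 52.5]
tool_rot: [2.498, 1.905, 0.0]
contact_force: [-0.5, 0.1, 0.1]
gripper_width: 0.0
```

>>> jog_arm([
  [-1, 0.0003, 0.001, 0, 0, 0, 0],
  [-1, 0, 0, 0, 0, 0, 0],
])

```text
time_s: 9.35
tcp_pos: [475.2, -147.7, 52.5]
tool_rot: [2.498, 1.905, 0.0]
contact_force: [0.1, -0.2, -0.6]
gripper_width: -0.0
```

>>> jog_arm([
  [-1, 0.0003, 0.001, 0, 0, 0, 0],
  [-1, 0, 0, 0, 0, 0, 0],
])

```text
time_s: 9.6
tcp_pos: [475.5, -146.7, 52.5]
tool_rot: [2.498, 1.905, -0.0]
contact_force: [0.5, 0.2, 0.0]
gripper_width: -0.001
```

>>> jog_arm([
  [-1, 0.0003, 0.001, 0, 0, 0, 0],
  [-1, 0, 0, 0, 0, 0, 0],
])

```text
time_s: 9.85
tcp_pos: [475.8, -145.7, 52.5]
tool_rot: [2.498, 1.905, -0.0]
contact_force: [-0.1, -0.8, 0.3]
gripper_width: -0.004
```

>>> jog_arm([
  [-1, 0.0002, 0.0007, 0, 0, 0, 0],
  [-1, 0, 0, 0, 0, 0, 0],
])

```text
time_s: 10.1
tcp_pos: [476.0, -145.2, 52.5]
tool_rot: [2.498, 1.904, -0.001]
contact_force: [-1.1, -1.9, -0.3]
gripper_width: 0.001
```

>>> jog_arm([
  [-1, 0.0002, 0.0007, 0, 0, 0, 0],
  [-1, 0, 0, 0, 0, 0, 0],
])

```text
time_s: 10.35
tcp_pos: [476.1, -145.1, 52.6]
tool_rot: [2.498, 1.903, -0.002]
contact_force: [-2.2, -8.0, 1.2]
gripper_width: 0.0
```

Contact at the expected distance: 8 N at 38.5 mm from the axis. I'll ease it a little and stroke.

>>> jog_arm([
  [-1, -0.0001, -0.0003, 0, 0, 0, 0],
  [-1, -0.0019, 0.0005, 0, 0, 0, 0],
  [-1, -0.0019, 0.0005, 0, 0, 0, 0],
  [-1, -0.0019, 0.0005, 0, 0, 0, 0],
])

```text
time_s: 10.85
tcp_pos: [470.5, -143.7, 52.6]
tool_rot: [2.498, 1.904, -0.001]
contact_force: [-0.1, -6.1, 0.1]
gripper_width: -0.003
```

```bash
cat > look.py <<'E'
import sys
from h import *
f=vision.grab_frame("scene"); s=manip.sense();print(s["tcp_pos"].round(1),s["contact_force"].round(1))
cv2.imwrite(f"pics/{sys.argv[1]}.png",cv2.resize(f["img"][175:225,215:285,::-1],None,fx=10,fy=10,interpolation=cv2.INTER_NEAREST))
E
python3 look.py s5
```

```text
[ 470.2 -143.6   52.6] [-1.4 -5.6  0.9]
```

View pics/s5.png

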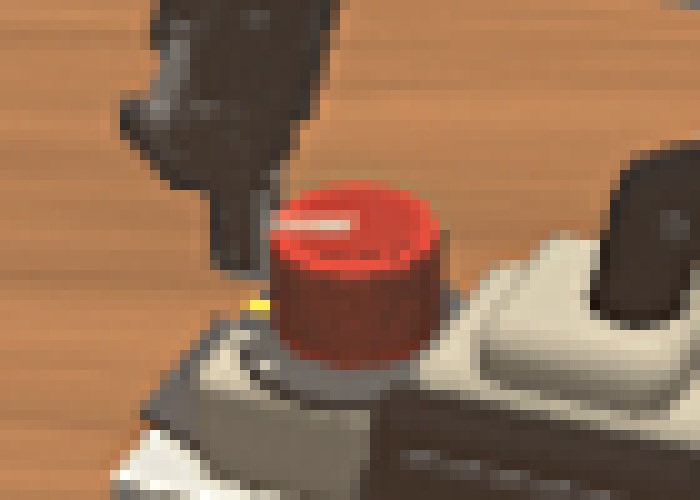

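The pointer, at about (275–350, 224) in the crop, has swung slightly toward the mark, with about 5.7 N of press. I'll continue the stroke.

>>> jog_arm([
  [-1, -0.0019, 0.0005, 0, 0, 0, 0],
  [-1, -0.0019, 0.0005, 0, 0, 0, 0],
  [-1, -0.0019, 0.0005, 0, 0, 0, 0],
])

```text
time_s: 11.28
tcp_pos: [464.7, -142.1, 52.6]
tool_rot: [2.498, 1.904, -0.001]
contact_force: [-0.9, -4.9, 0.1]
gripper_width: 0.002
```

```bash
python3 look.py s6
```

```text
[ 464.4 -142.    52.6] [-2.2 -4.6  1.1]
```

View pics/s6.png

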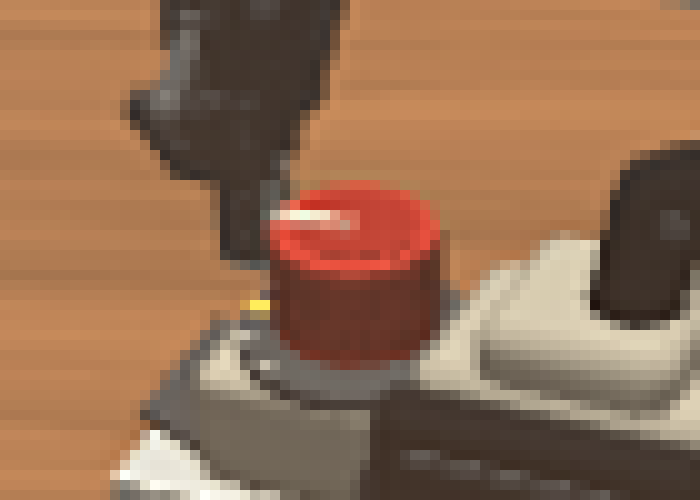

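The pointer has swung further after about 12 mm of stroke (roughly 25°), which should be past half way. I'll withdraw straight away from the knob so it can centre itself, then look from above.

>>> jog_arm([
  [-1, -0.0011, -0.0039, 0, 0, 0, 0],
  [-1, -0.005, -0.018, 0, 0, 0, 0],
  [-1, -0.009, -0.035, 0.01, 0, 0, 0],
  [-1, -0.005, -0.018, 0.03, 0, 0, 0],
  [-1, 0, 0, 0.03, 0, 0, 0],
  [-1, 0, 0, 0, 0, 0, 0],
  [-1, 0, 0, 0, 0, 0, 0],
])

```text
time_s: 12.2
tcp_pos: [444.5, -216.4, 122.0]
tool_rot: [-2.498, -1.904, -0.0]
contact_force: [-0.4, 0.4, -0.0]
gripper_width: 0.0
```

```bash
python3 - <<'E'
from h import *
f=vision.grab_frame("top"); print(manip.sense()["contact_force"].round(1))
for k,v in knob(f).items(): print(k,np.round(v,1))
cv2.imwrite("pics/t3.png",cv2.resize(f["img"][215:285,270:360,::-1],None,fx=8,fy=8,interpolation=cv2.INTER_CUBIC))
for n in("planer_heel",):
    for r in vision.pinpoint("top",n)[:2]: print(n,r["p"],at_z(f,r["location"],31).round(1))
E
python3 look.py s7
```

```text
[-1.1 -0.2 -1.1]
c [ 478.3 -106.6  104. ]
n 305
diam 55.3
ptr [ 475.7 -121.9  104. ]
np 27
ang_ptr -99.7
planer_heel 0.84 [543.  150.2  31. ]
[ 444.2 -216.1  121.7] [0.4 0.3 0.7]
```

View pics/t3.png

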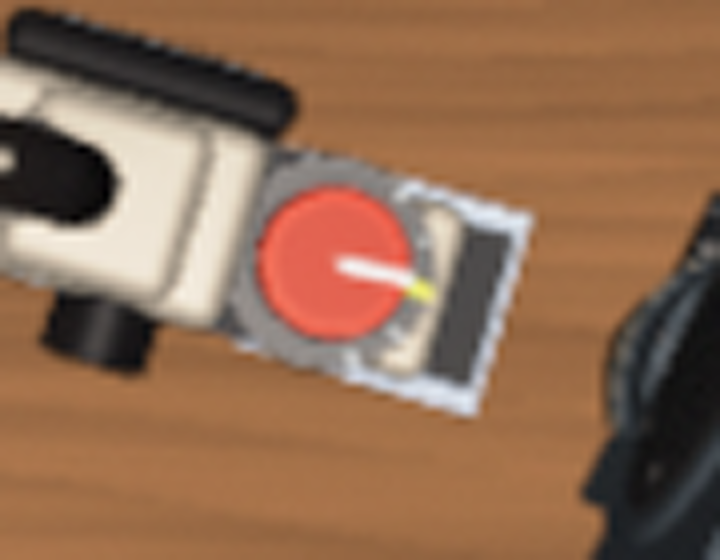

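View pics/s7.png

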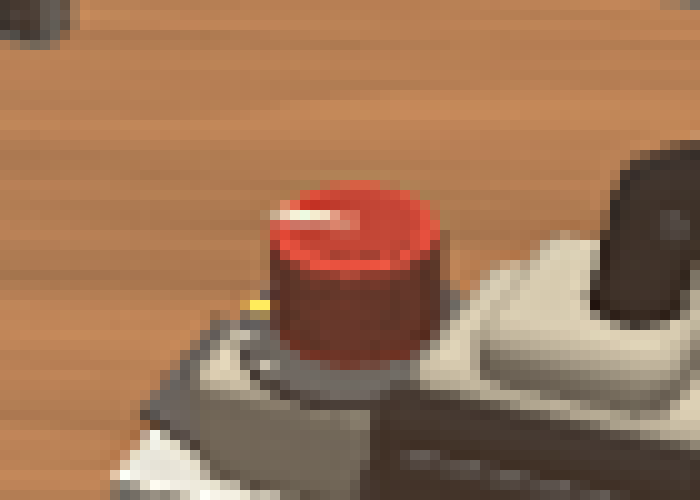

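```bash
cat > ang.py <<'E'
from h import *
from scipy.ndimage import map_coordinates
def ang(im,f,c,tag):
    w=im[...,1].astype(float)+im[...,2]
    a=np.radians(np.arange(-150,-29.5,1)); acc=np.zeros(len(a))
    for r in np.arange(8,25,1):
        for i,t in enumerate(a):
            p=proj(f,[c[0]+r*np.cos(t),c[1]+r*np.sin(t),104])
            acc[i]+=map_coordinates(w,[[p[1]-.0],[p[0]-.0]],order=1)[0]
    acc-=np.percentile(acc,40); acc[acc<0.4*acc.max()]=0
    print(tag,round(np.degrees((acc*a).sum()/acc.sum()),1))
f=vision.grab_frame("top"); im0=cv2.imread("pics/top0.png")[:,:,::-1]
for c in [(478.6,-106.2),(479.5,-106.2),(478.6,-107)]:
    ang(im0,f,c,"start"); ang(f["img"],f,c,"now")
# sole front edge direction now: bright bluish edge / planer shift vs start
a=cv2.cvtColor(im0[225:275,255:345].copy(),cv2.COLOR_RGB2GRAY).astype(np.float32);b=cv2.cvtColor(f["img"][225:275,255:345].copy(),cv2.COLOR_RGB2GRAY).astype(np.float32)
M=np.eye(2,3,dtype=np.float32);print(cv2.findTransformECC(a,b,M,cv2.MOTION_EUCLIDEAN))
E
python3 ang.py
```

```text
start -69.3
now -96.2
start -72.3
now -99.3
start -68.4
now -96.8
(0.9931540086068098, array([[ 0.9999985 , -0.00172956,  0.02840114],
       [ 0.00172956,  0.9999985 , -0.01778619]], dtype=float32))
```

```bash
sed -i 's/-\.0\]/-.5]/g' ang.py; python3 ang.py; python3 - <<'E'
from h import *
print(manip.sense()["time_s"])
f=vision.grab_frame("top")
for n in("knob_pointer","knob_top"):
    for r in vision.pinpoint("top",n)[:1]: print(n,r["p"],at_z(f,r["location"],104).round(1))
E
```

```text
start -76.0
now -100.2
start -79.0
now -103.5
start -75.1
now -100.9
(0.9931740731099078, array([[ 0.99999857, -0.00169028,  0.02866924],
       [ 0.00169028,  0.99999857, -0.01780744]], dtype=float32))
12.45
knob_pointer 0.58 [ 473.7 -141.1  104. ]
knob_top 0.74 [ 481.8 -108.5  104. ]
```

```bash
python3 - <<'E'
from h import *
print(manip.sense()["contact_force"].round(1)); print(manip.job_done())
E
```

```text
[ 0.9  0.5 -0. ]
the job is handed in; nothing more can be done
None
```

I turned the planer's knob one click clockwise to the yellow mark, took the hand away and handed the job in at about 12.5 s. I used one light fingertip stroke of about 12 mm on the nose side, with about 5–6 N of press after an 8 N peak at first contact.

**Last checks**
- **Pointer:** from above it lies along the planer's axis and ends at the yellow mark. It sits within about 1.5° of the axis by eye. My pixel-based angles put it at -100° to -103.5° against -105° for yellow, so 2–5° short. That is about the limit of what these pictures can measure, and far from the 15° half-way point.
- **Planer:** it did not move measurably, under 0.1 pixel and 0.1° compared with the first picture.
- **Other things:** the arm never went near the carton, cartridge or spare battery. I did not measure them again afterwards.
- **Hand:** it ended more than 100 mm clear, with the force reading within its usual noise of about 1 N.

**What disagreed**
- **Finger length:** the visible end of the shut fingers was about 27 mm above the reported TCP. My first approach therefore passed just over the knob's edge without turning it. I backed off, corrected the height and approached again.
- **Network points:** some were clearly off. The heel point moved 14 mm between two pictures, and the knob top was up to 20 mm out, so I used colour measurements for the knob instead.

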